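Turn the lidded gift box over in its display cradle

ROBOT

A 6-joint arm with a two-finger parallel gripper is mounted at the origin on the work surface; the furniture and walls round the work are solid. World frame = base frame: x ahead of the robot, y to its left, z up, the work surface at z = 0. Lengths are in m, angles in rad, forces in N, time in s.
With the tool pointing down it reaches from about 0.35 to 0.85 m from the base axis. Payload 8.1 kg.
Tool frame: the origin (TCP) lies on the centre line of the jaws, within the pads' length; the fingertips stand 11 mm ahead of it and the grasp point (between the pads) lies 8 mm behind it; z points along the fingers, y is the direction in which the jaws open and shut (so a half turn about z gives the same grasp; the last joint's range is limited). The gripper opens to 93 mm and grips with 3 to 60 N. Pads are 15 mm wide; open, the fingers measure 128 mm over their backs; the gripper's body (75 mm by 188 mm) begins 65 mm behind the grasp point.
Start: joints at [-0.085, 0.13, 1.488, -0, 1.523, -0.085], TCP at [0.6, 0, 0.23] pointing down, gripper open.
Joint ranges: [-2.96, 2.96], [-0.89, 2.26], [0.02, 2.5], [-1.34, 4.48], [0, 2.73], [-2.66, 2.66]. Speed limits (rad/s): [2.39, 2.39, 2.79, 3.14, 3.14, 3.14].

INTERFACE

Orientations are given as a rotation vector (axis times angle).
In Python, from bench import state, snapshot, job_done gives the robot as it stands.
- The arm moves only by the tool servo_tool, never from a script. Its argument "moves" is a list of rows, each a list of 6 numbers: the shift along the tool's x, y, z in cm, then the turn, a rotation vector about the tool's x, y, z in degrees. In form: [[dx, dy, dz, wx, wy, wz], ...]. A call has 1 to 20 rows; each row is the pose to reach, as a shift and turn from the pose commanded when the call began, along the tool's axes at that moment; what a row does not reach only later rows make up. A row lasts 1/12 s, in which the tool goes at most 41.7 mm and 7.16 degrees, less where a joint would pass 70% of its speed; a pose out of reach is approached as far as the arm can. A call with a gripper value outside its range is refused whole. "grip" is the opening, from 0 (shut) to 1 (fully open), set as the call begins (left out, the last holds). The fingers move at their own pace and stop on an object; "grip_force" is the grip in N (left out, the last holds). Time passes only in rows, so rows that repeat a pose let the fingers close. It gives the time, the measured TCP pose, the force and the opening at its end, in the units of the state.
- state(): the state, without advancing time (a new reading comes with each control period).
- snapshot(name): name is "scene" or "side" or "wrist"; returns a dict with "pixels" (420x560x3 uint8, red, green, blue), "fx", "fy", "cx", "cy" (pixels), "extrinsics" (4x4, takes a point from camera to world coordinates); the wrist camera has in their place "T_tool_cam" (4x4, takes a point from camera to tool coordinates, whose origin is the TCP and whose axes are the flange's). Camera axes: x right, y down, z forward; pixel columns grow to the right and rows downward; lengths in m; the calibration is good to about 2 mm. A picture is of the moment at which its call begins: read the wrist's pose just before it. There is no depth.
- job_done(): hands the job in, once; it reports no verdict.
The state is a dict: "clock": time; "joint_positions": joint angles; "dq": joint speeds; "joint_efforts": joint torques, N m; "position": TCP position; "tcp_rot": TCP orientation; "contact_force": force on the tool from outside, world axes, zero at the start; "ft_torque": the same for the moment, N m; "opening": finger opening in m.
Only numpy, scipy, OpenCV 4.12 (cv2) and the standard library are available. Lean on these libraries where they do the work, as an engineer would, in place of code of your own. Each camera call takes 0.05 s, during which the arm holds its last target.

TASK

A customer wants to read the label on the underside of the biscuit box that stands taller than it is wide. Pinch its loose lid and its bottom together, lift it out of its slanting wooden cradle, turn it over with the lid staying shut, and set it back squarely in the same cradle, so that the lid now lies against the cradle's sloping back and the label on its underside faces up. Let go of it there, and leave the wide box in the other cradle alone.

Things in the scene. Friction and masses are not known exactly. Their poses are not given: they have to be found in the camera images.
- box_mid (a point): Centre of the tall brown card box with loose lift-off lid: 120 (x) x 90 (y) x 39 mm (z, lid on), 0.2 kg. x along its length, at the start 45 deg down to the robot's right; y level; z from labelled underside to lid: at the start 45 deg up to the right; turned over, 45 deg down to the left. Faces at z +-19.5 mm. Pinch these at the upper short edge, coming along x; its top 60 mm stand free.
- lid_mid (a point): Loose lid of the tall box: card top 120 x 90 x 3 mm with a small round paper seal, 16 mm skirt round the box with 1 mm play; only gravity or a pinch keeps it on. This point lies 19.5 mm below the lid's top face and falls on box_mid, axes alike, when the lid is shut.
- cradle_seat (a point): Where the tall box's centre belongs in its cradle, either face up. Fixed wooden V, 80 mm wide: back board rising 54 mm at 45 deg to the robot's left, ledge 52 mm deep square to it. Axes: z up, y along the V, x level from back to ledge (right). The V's inner corner is 28.6 mm along x and 56.2 mm below, 32 mm over the counter. A large face lies on the back, a short end on the ledge; no sides.
- wide_box_mid (a point): Centre of the wide box, to be left alone: brown card box, 90 mm up the slope x 130 mm wide x 32 mm thick, loose in a second cradle like the first; axes as for the tall box. The two cradles may swap places.

How it is judged:
At the end, for the whole second after the job is handed in: The tall box lies turned over in its own cradle: the lid's face looks 45 degrees down (within 11 degrees), its centre within 20 mm of the seat point and no more than 12 mm above it, its width along the cradle within 11 degrees, the lid shut (within 6 mm and 6 degrees), box and lid at rest (angle between box_mid's own z axis and vertical between 2.156 and 2.556 rad and distance between box_mid and cradle_seat below 0.02 m and angle between the y axis of box_mid and the y axis of cradle_seat, either way round below 0.2 rad and z of box_mid in the frame of cradle_seat below 0.012 m and distance between lid_mid and box_mid below 0.006 m and angle between the z axis of lid_mid and the z axis of box_mid, either way round below 0.1 rad and linear speed of each of box, lid below 0.02 m/s); the robot touches nothing.
It fails at once if the lid of the tall box comes off or gapes by more than 15 mm (distance between lid_mid and box_mid above 0.015 m or angle between the z axis of lid_mid and the z axis of box_mid, either way round above 0.3 rad).
It fails at once if the wide box is moved by more than 20 mm (distance of wide_box_mid from where it was at the start of the episode above 0.02 m).
It also fails if it takes over 43 s, if anything falls off the work surface, if the arm or the gripper's body presses on something with over 40 N, if the wrist force passes 120 N, or if a joint passes its speed limit or range.

## Working session

There is one attempt and no reset: what is moved stays moved. The work goes in short steps, Python scripts to look and compute and a tool call to move; the robot and the scene stay as the last step left them, time stands still between calls to the robot, and variables do not carry over. Pictures are saved under pics/ and viewed, and the job is handed in when it is done.

Besides the shell and the picture viewer there is one more tool, called after "Emit:" as name(argument=value, ...) on one line, values as JSON. servo_tool: Moves the arm, as the interface text tells. Its arguments: {"type":"object","properties":{"moves":{"type":"array","items":{"type":"array","items":{"type":"number"}}},"grip":{"type":"number"},"grip_force":{"type":"number"}},"required":["moves"]}

```bash
ls; mkdir -p pics
python3 - <<'E'
from bench import state, snapshot
import cv2,numpy as np
np.set_printoptions(precision=4,suppress=True)
for k,v in state().items(): print(k,v)
for n in ["scene","side","wrist"]:
    s=snapshot(n); cv2.imwrite(f"pics/{n}0.png",s["pixels"][:,:,::-1])
    print(n,s["fx"],s["fy"],s["cx"],s["cy"]); print(np.array(s.get("extrinsics",s.get("T_tool_cam"))))
E
```

```text
pics
clock 0.0
joint_positions [-0.0854  0.1311  1.4892  0.      1.523  -0.0854]
dq [ 0.0013 -0.0012 -0.      0.0009 -0.0012 -0.0003]
joint_efforts [ -0.0016 -55.9853 -49.1756   0.0767   0.0359  -0.0003]
position [0.5995 0.0001 0.2286]
tcp_rot [-2.2204 -2.2205  0.0018]
contact_force [-0.2194  0.5475 -0.4663]
ft_torque [ 0.0313  0.0083 -0.0158]
opening 0.09296965396593689
scene 402.7356300006965 402.7356300006965 278.4753647170998 205.47075580464036
[[-0.813  -0.3153  0.4895  0.1109]
 [-0.582   0.4644 -0.6675  0.5867]
 [-0.0169 -0.8276 -0.561   0.5982]
 [ 0.      0.      0.      1.    ]]
side 387.46004758210915 387.46004758210915 289.7119296962012 210.81429273433895
[[ 0.9953 -0.0478  0.0847  0.4637]
 [-0.0955 -0.6483  0.7554 -0.6032]
 [ 0.0188 -0.7599 -0.6498  0.6839]
 [ 0.      0.      0.      1.    ]]
wrist 313.0503614276846 313.0503614276846 282.4629712385847 212.16111309853343
[[-0.0005 -0.9657 -0.2596  0.0712]
 [ 1.     -0.0004 -0.0004  0.0014]
 [ 0.0003 -0.2596  0.9657 -0.155 ]
 [ 0.      0.      0.      1.    ]]
```

View pics/scene0.png

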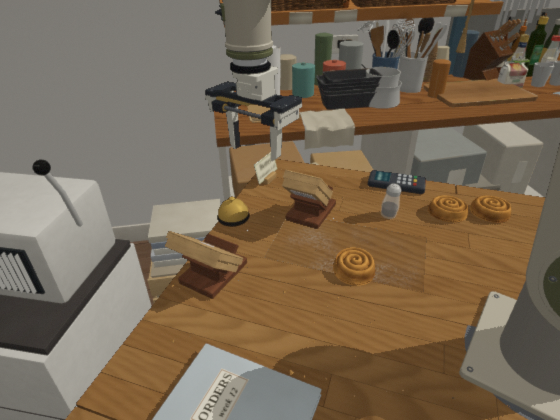

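View pics/side0.png

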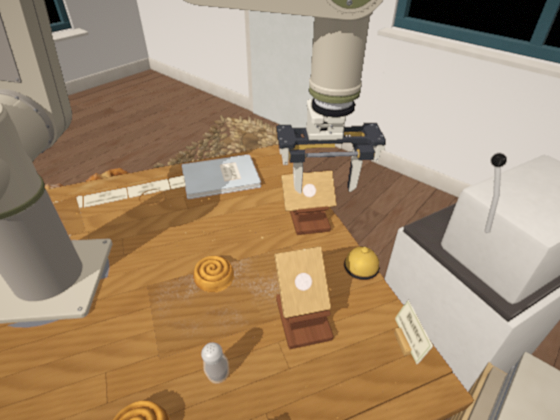

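View pics/wrist0.png

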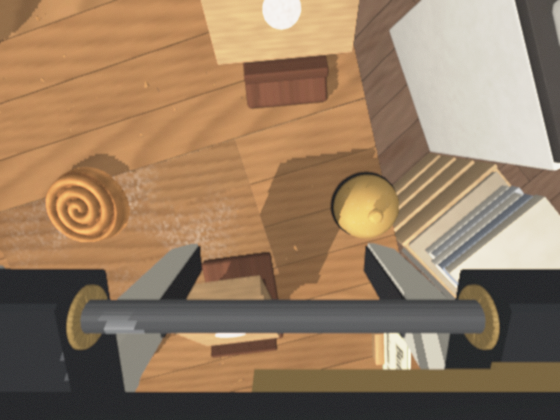

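Run:
```python
import cv2
a=cv2.imread("pics/side0.png")[160:360,250:370]; b=cv2.imread("pics/scene0.png")[160:300,150:350]
cv2.imwrite("pics/side0z.png",cv2.resize(a,None,fx=3,fy=3,interpolation=cv2.INTER_CUBIC))
cv2.imwrite("pics/scene0z.png",cv2.resize(b,None,fx=4,fy=4,interpolation=cv2.INTER_CUBIC))
```

```text
(no output)
```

View pics/side0z.png

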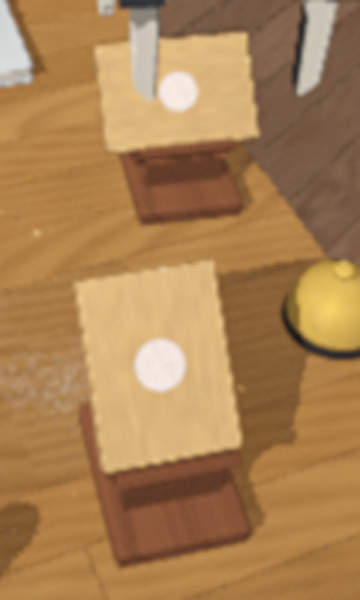

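View pics/scene0z.png

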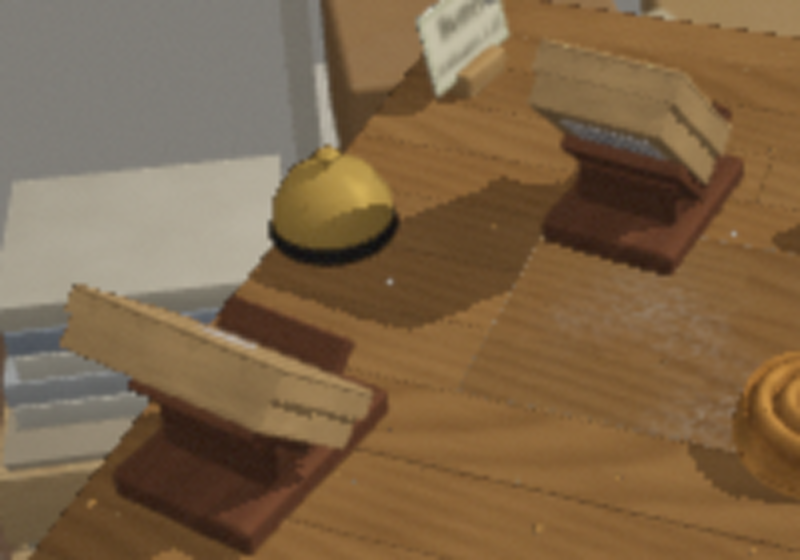

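```bash
cat > h.py <<'E'
import cv2,numpy as np
from bench import state,snapshot
from scipy.spatial.transform import Rotation as R
np.set_printoptions(precision=4,suppress=True)
def K(s): return np.array([[s["fx"],0,s["cx"]],[0,s["fy"],s["cy"]],[0,0,1.]])
def ray(s,uv,T=None):
    T=np.array(s["extrinsics"]) if T is None else T
    d=T[:3,:3]@np.linalg.solve(K(s),[uv[0],uv[1],1.]); return T[:3,3],d
def onz(s,uv,z,T=None):
    o,d=ray(s,uv,T); return o+d*(z-o[2])/d[2]
E
python3 - <<'E'
from h import *
s=snapshot("side"); im=cv2.cvtColor(s["pixels"],cv2.COLOR_RGB2BGR)
hsv=cv2.cvtColor(im,cv2.COLOR_BGR2HSV)
for p in [(290,300),(303,282),(260,300),(310,215)]: print(p,hsv[p[1],p[0]])
m=((hsv[...,0]<25)&(hsv[...,2]>160)&(hsv[...,1]<140)&(hsv[...,1]>60)).astype(np.uint8)
seal=((hsv[...,1]<50)&(hsv[...,2]>200)).astype(np.uint8)
m2=m|seal
m2[:,:270]=0;m2[:,345:]=0;m2[:,:]=cv2.morphologyEx(m2,cv2.MORPH_OPEN,np.ones((3,3)))
for nm,(r0,r1) in dict(tall=(240,325),wide=(165,215)).items():
    mm=m2.copy();mm[:r0]=0;mm[r1:]=0
    c=max(cv2.findContours(mm,0,cv2.CHAIN_APPROX_NONE)[0],key=cv2.contourArea)
    q=cv2.approxPolyDP(c,6,True)[:,0]; print(nm,cv2.contourArea(c),q.tolist())
    ss=seal.copy();ss[:r0]=0;ss[r1:]=0;ss[:,:270]=0;ss[:,345:]=0
    n,l,st,ce=cv2.connectedComponentsWithStats(ss); i=1+np.argmax(st[1:,4]); print("seal",ce[i],st[i]); print(onz(s,ce[i],0.102))
# hand-read zoom corners
z=np.array([(76,283),(213,262),(240,445),(105,470)])/3+[250,160]-0.5*0
for p,h in zip(z,[.1444,.1444,.0596,.0596]): print(p,onz(s,p,h))
E
```

```text
(290, 300) [ 18 110 215]
(303, 282) [ 11  21 244]
(260, 300) [ 16 146 164]
(310, 215) [  9 146 101]
tall 3208.5 [[320, 246], [274, 254], [270, 300], [280, 294], [285, 317], [330, 307]]
seal [302.8844 281.16  ] [295 273  17  17 225]
[ 0.5449 -0.1342  0.102 ]
wide 1737.0 [[281, 175], [285, 210], [335, 205], [332, 171], [303, 173], [301, 192], [300, 170]]
seal [296.964  179.1727] [294 168   7  25 139]
[0.5699 0.1957 0.102 ]
[275.3333 254.3333] [ 0.4948 -0.1002  0.1444]
[321.     247.3333] [ 0.584  -0.0887  0.1444]
[330.     308.3333] [ 0.5948 -0.17    0.0596]
[285.     316.6667] [ 0.5071 -0.1814  0.0596]
```

```bash
cat >> h.py <<'E'
YAW=np.radians(7.5)
SEAT=np.array([.5432,-.1209,.0882])
cx=np.array([np.sin(YAW),-np.cos(YAW),0]);cz=np.array([0,0,1.]);cy=np.cross(cz,cx)
bx=(cx-cz)/2**.5; bz=(cx+cz)/2**.5
E
python3 - <<'E'
from h import *
# overlay on scene + side
for n in ["scene","side"]:
    s=snapshot(n); im=cv2.cvtColor(s["pixels"],cv2.COLOR_RGB2BGR); im=cv2.resize(im,None,fx=3,fy=3)
    T=np.linalg.inv(np.array(s["extrinsics"]))
    def P(p):
        q=K(s)@(T[:3,:3]@p+T[:3,3]); return q[:2]/q[2]
    for i in(-60,60):
        for j in(-45,45):
            for k in (-19.5,19.5):
                u=P(SEAT+(i*bx+j*cy+k*bz)/1000); cv2.circle(im,tuple(int(round(3*a+1)) for a in u),3,(0,0,255) if k>0 else (255,0,0),-1)
    u=P(SEAT).astype(int); im=im[max(0,3*u[1]-250):3*u[1]+250,max(0,3*u[0]-250):3*u[0]+250]
    cv2.imwrite(f"pics/ov_{n}.png",im)
# wrist joints
for q23 in (1.4,1.7,2.0):
  for q1 in (-.1,0.,.15):
    for sgn in (1,-1):
        y=sgn*bz; Rt=np.array([np.cross(y,bx),y,bx]).T
        M=(R.from_euler('ZY',[q1,q23]).inv()*R.from_matrix(Rt)*R.from_euler('z',-np.pi/2))
        print(q23,q1,sgn,M.as_euler('ZYZ'))
E
```

```text
1.4 -0.1 1 [-0.7599  1.5315  1.2871]
1.4 -0.1 -1 [-0.7599  1.5315 -1.8545]
1.4 0.0 1 [-0.7773  1.6     1.358 ]
1.4 0.0 -1 [-0.7773  1.6    -1.7836]
1.4 0.15 1 [-0.7943  1.7047  1.4627]
1.4 0.15 -1 [-0.7943  1.7047 -1.6788]
1.7 -0.1 1 [-0.7912  1.3165  1.4991]
1.7 -0.1 -1 [-0.7912  1.3165 -1.6425]
1.7 0.0 1 [-0.7938  1.3871  1.5704]
1.7 0.0 -1 [-0.7938  1.3871 -1.5712]
1.7 0.15 1 [-0.7883  1.493   1.6758]
1.7 0.15 -1 [-0.7883  1.493  -1.4658]
2.0 -0.1 1 [-0.8743  1.1136  1.7355]
2.0 -0.1 -1 [-0.8743  1.1136 -1.4061]
2.0 0.0 1 [-0.8592  1.183   1.8   ]
2.0 0.0 -1 [-0.8592  1.183  -1.3416]
2.0 0.15 1 [-0.8284  1.2849  1.896 ]
2.0 0.15 -1 [-0.8284  1.2849 -1.2456]
```

View pics/ov_scene.png

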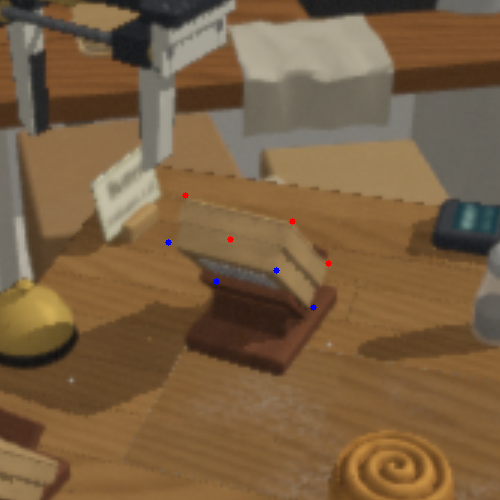

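View pics/ov_side.png

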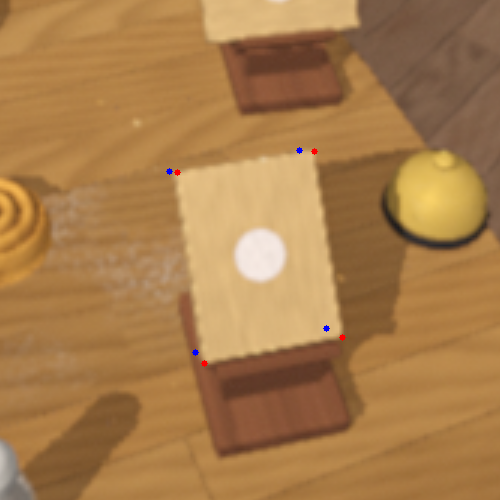

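```bash
cat >> h.py <<'E'
def tgt(xb,sgn,up=0,off=0): # pose with TCP at box-x xb (m), tool y = sgn*bz
    y=sgn*bz; Rt=np.array([np.cross(y,bx),y,bx]).T
    return SEAT+xb*bx+off*bz+np.array([0,0,up]),R.from_matrix(Rt)
def delta(p,Rt):
    s=state(); R0=R.from_rotvec(s["tcp_rot"]); p0=np.array(s["position"])
    print("t",s["clock"],"pos",p0,"q",np.array(s["joint_positions"]),"open",s["opening"],"F",np.array(s["contact_force"]))
    print("delta cm",R0.inv().apply(p-p0)*100,"deg",np.degrees((R0.inv()*Rt).as_rotvec()))
    print("target",p, "tool z now",R0.apply([0,0,1]))
E
python3 - <<'E'
from h import *
delta(*tgt(-.111,1)); delta(*tgt(-.111,-1))
E
```

```text
t 0.3 pos [0.5998 0.0001 0.2293] q [-0.0854  0.1307  1.4885  0.      1.523  -0.0854] open 0.09284844628415341 F [ 0.6735  0.4627 -0.1419]
delta cm [-4.3142 -6.6829  6.2632] deg [-36.8316 -32.2522  77.9195]
target [ 0.533  -0.0431  0.1667] tool z now [-0.0006  0.0001 -1.    ]
t 0.3 pos [0.5998 0.0001 0.2293] q [-0.0854  0.1307  1.4885  0.      1.523  -0.0854] open 0.09284844628415341 F [ 0.6735  0.4627 -0.1419]
delta cm [-4.3142 -6.6829  6.2632] deg [ 33.3675 -38.1053 -91.9019]
target [ 0.533  -0.0431  0.1667] tool z now [-0.0006  0.0001 -1.    ]
```

Emit:
servo_tool(moves=[[-1,-2,0,-12.3,-10.8,26],[-2,-4,0,-24.6,-21.5,52],[-4.3,-6.7,1,-36.8,-32.3,77.9],[-4.3,-6.7,1,-36.8,-32.3,77.9],[-4.3,-6.7,1,-36.8,-32.3,77.9],[-4.3,-6.7,1,-36.8,-32.3,77.9],[-4.3,-6.7,1,-36.8,-32.3,77.9],[-4.3,-6.7,1,-36.8,-32.3,77.9],[-4.3,-6.7,1,-36.8,-32.3,77.9],[-4.3,-6.7,1,-36.8,-32.3,77.9],[-4.3,-6.7,1,-36.8,-32.3,77.9],[-4.3,-6.7,1,-36.8,-32.3,77.9],[-4.3,-6.7,1,-36.8,-32.3,77.9],[-4.3,-6.7,1,-36.8,-32.3,77.9],[-4.3,-6.7,1,-36.8,-32.3,77.9],[-4.3,-6.7,1,-36.8,-32.3,77.9]], grip=0.75)

```text
clock: 1.63
position: [0.5331, -0.0429, 0.2197]
tcp_rot: [2.353, 0.159, 0.063]
contact_force: [-0.8, -0.4, 1.1]
opening: 0.0696
```

Run:
```python
from h import *
delta(*tgt(-.111,1))
st=state();s=snapshot("wrist"); T=np.eye(4);T[:3,:3]=R.from_rotvec(st["tcp_rot"]).as_matrix();T[:3,3]=st["position"]
T=T@np.array(s["T_tool_cam"]);Ti=np.linalg.inv(T)
im=cv2.cvtColor(s["pixels"],cv2.COLOR_RGB2BGR); cv2.imwrite("pics/w1.png",im)
for i in(-60,60):
  for j in(-45,45):
    for k in (-19.5,19.5):
      p=SEAT+(i*bx+j*cy+k*bz)/1000; q=K(s)@(Ti[:3,:3]@p+Ti[:3,3]);u=q[:2]/q[2]; print(i,j,k,u)
      if abs(u).max()<2000: cv2.circle(im,(int(u[0]),int(u[1])),3,(0,0,255) if k>0 else (255,0,0),-1)
cv2.imwrite("pics/w1o.png",im)
s=snapshot("side");cv2.imwrite("pics/s1.png",s["pixels"][:,:,::-1])
```

```text
t 1.6333 pos [ 0.5331 -0.0429  0.2197] q [ 0.31    0.0642  1.7773 -0.7709  1.502   1.8837] open 0.06961631301506004 F [-0.751  -0.3692  1.1099]
delta cm [-0.0104 -3.7341  3.7592] deg [-0.0687 -0.0426  0.1969]
target [ 0.533  -0.0431  0.1667] tool z now [ 0.0929 -0.7001 -0.708 ]
-60 -45 -19.5 [214.6595 272.2412]
-60 -45 19.5 [260.6482 272.3959]
-60 45 -19.5 [208.526  165.6513]
-60 45 19.5 [258.9392 165.8248]
60 -45 -19.5 [235.3314 228.4827]
60 -45 19.5 [267.3433 228.5914]
60 45 -19.5 [232.5282 153.5474]
60 45 19.5 [266.6231 153.665 ]
```

View pics/w1o.png

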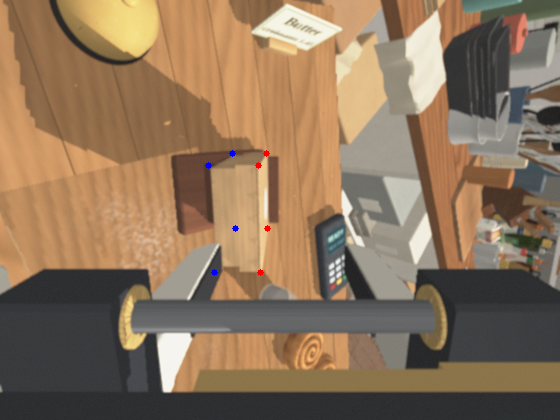

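View pics/s1.png

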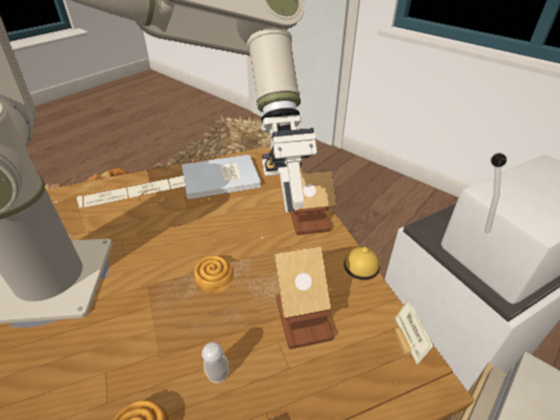

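Emit:
servo_tool(moves=[[0,-2,2,0,0,0.2],[0,-3.73,3.76,0,0,0.2],[0,-3.73,3.76,0,0,0.2],[0,-3.73,5.5,0,0,0.2],[0,-3.73,7,0,0,0.2],[0,-3.73,8.5,0,0,0.2],[0,-3.73,8.5,0,0,0.2],[0,-3.73,8.5,0,0,0.2]])

```text
clock: 2.4
position: [0.5373, -0.077, 0.1343]
tcp_rot: [2.352, 0.149, 0.065]
contact_force: [-0.9, 1.1, -0.3]
opening: 0.0698
```

Run:
```python
from h import *
delta(*tgt(-.021,1))
s=snapshot("wrist");cv2.imwrite("pics/w2.png",s["pixels"][:,:,::-1])
s=snapshot("scene");cv2.imwrite("pics/c2.png",cv2.resize(s["pixels"][100:300,180:420,::-1],None,fx=3,fy=3))
```

```text
t 2.4 pos [ 0.5373 -0.077   0.1343] q [ 0.2473  0.1546  1.852  -0.8046  1.3458  1.9675] open 0.06982565988594117 F [-0.8868  1.1086 -0.2668]
delta cm [ 0.0194 -0.1267  4.2884] deg [ 0.0146  0.0532 -0.2276]
target [ 0.5413 -0.1062  0.103 ] tool z now [ 0.0914 -0.7014 -0.7069]
```

View pics/w2.png

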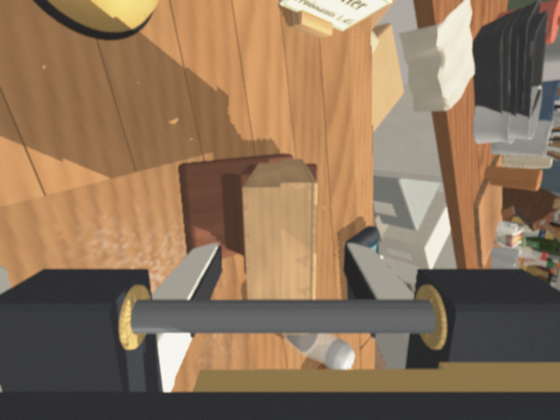

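View pics/c2.png

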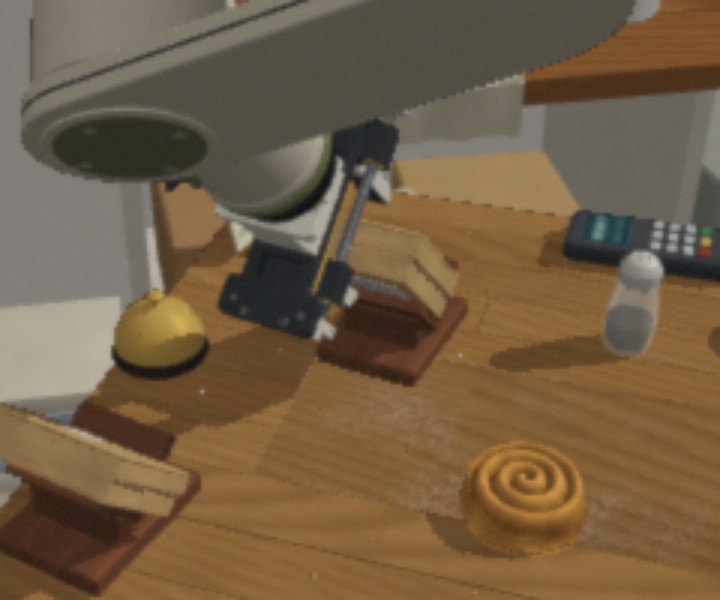

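Emit:
servo_tool(moves=[[0,-0.05,1.5,0,0,0],[0,-0.05,3,0,0,0],[0,-0.05,4.2,0,0,0],[0,-0.05,4.2,0,0,0],[0,-0.05,4.2,0,0,0]])

```text
clock: 2.92
position: [0.541, -0.1056, 0.1033]
tcp_rot: [2.352, 0.15, 0.064]
contact_force: [-0.2, 0.2, 0.8]
opening: 0.0693
```

Emit:
servo_tool(moves=[[0,0,0,0,0,0],[0,0,0,0,0,0],[0,0,0,0,0,0],[0,0,0,0,0,0],[0,0,0,0,0,0],[0,0,0,0,0,0],[0,0,0,0,0,0],[0,0,0,0,0,0]], grip=0, grip_force=15)

```text
clock: 3.58
position: [0.5414, -0.1055, 0.1036]
tcp_rot: [2.352, 0.15, 0.066]
contact_force: [-1.2, 1.5, 3.4]
opening: 0.0391
```

Emit:
servo_tool(moves=[[0,0,0,0,0,0],[0,0,0,0,0,0],[0,0.5,-0.5,0,0,0],[0,1,-1,0,0,0],[0,2,-2,0,0,0],[0,3,-3,0,0,0],[0,3,-3,0,0,0],[0,3,-3,0,0,0]], grip_force=35)

```text
clock: 4.25
position: [0.5422, -0.1053, 0.1474]
tcp_rot: [2.353, 0.148, 0.069]
contact_force: [-0.8, -0.4, -1.7]
opening: 0.0389
```

Run:
```python
from h import *
delta(*tgt(-.021,1))
s=snapshot("side");cv2.imwrite("pics/s3.png",cv2.resize(s["pixels"][130:380,180:400,::-1],None,fx=2.4,fy=2.4))
s=snapshot("scene");cv2.imwrite("pics/c3.png",cv2.resize(s["pixels"][100:300,180:420,::-1],None,fx=3,fy=3))
```

```text
t 4.25 pos [ 0.5422 -0.1053  0.1474] q [ 0.1932  0.1214  1.8611 -0.8155  1.3235  1.9167] open 0.03893637995601153 F [-0.7606 -0.3911 -1.7437]
delta cm [-0.134  -3.088   3.1889] deg [ 0.0006 -0.1336 -0.3404]
target [ 0.5413 -0.1062  0.103 ] tool z now [ 0.0946 -0.7008 -0.7071]
```

View pics/s3.png

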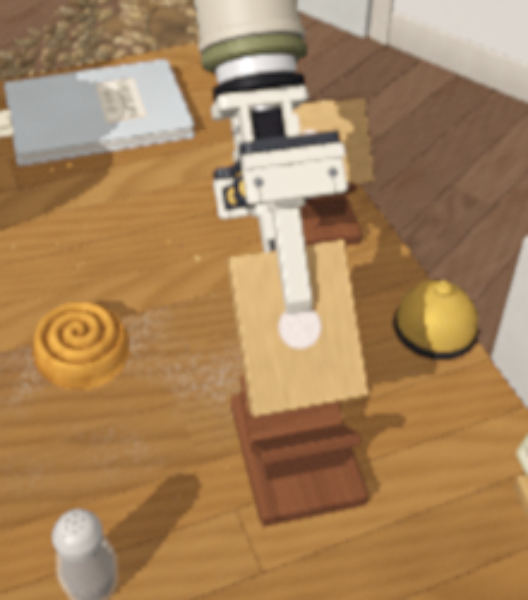

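View pics/c3.png

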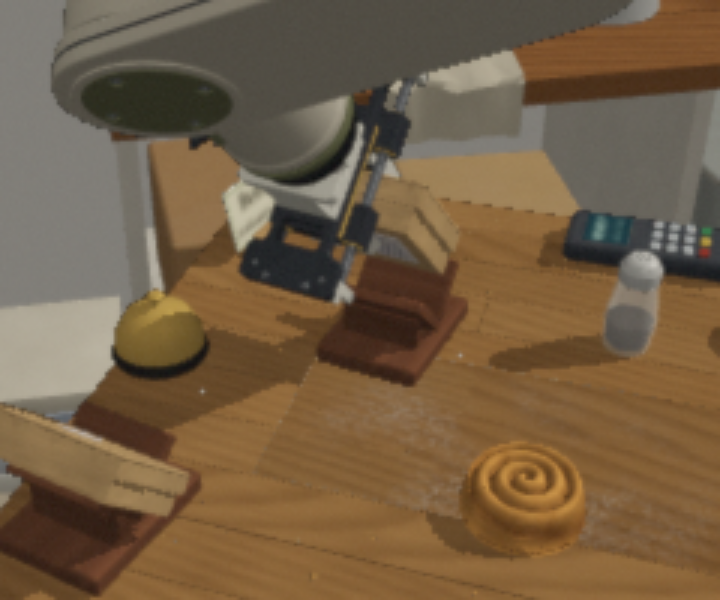

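Emit:
servo_tool(moves=[[0,1,-1,0,0,0],[0,2.2,-2.2,0,0,0],[0,3.6,-3.6,0,0,0],[0,5,-5,0,0,0],[0,5.8,-5.8,0,0,0],[0,6.2,-6.2,0,0,0],[0,6.2,-6.2,0,0,0]])

```text
clock: 4.93
position: [0.5418, -0.1054, 0.2355]
tcp_rot: [2.352, 0.148, 0.069]
contact_force: [0.2, 0.9, -2.8]
opening: 0.0387
```

Emit:
servo_tool(moves=[[0,0,0,0,0,-3],[0,0,0,0,0,-7],[0,0,0,0,0,-12],[0,0,0,0,0,-17],[0,0,0,0,0,-22],[0,0,0,0,0,-27],[0,0,0,0,0,-32],[0,0,0,0,0,-37],[0,0,0,0,0,-42],[0,0,0,0,0,-47],[0,0,0,0,0,-52],[0,0,0,0,0,-57],[0,0,0,0,0,-62],[0,0,0,0,0,-67],[0,0,0,0,0,-72],[0,0,0,0,0,-77],[0,0,0,0,0,-82],[0,0,0,0,0,-87],[0,0,0,0,0,-90]])

```text
clock: 6.52
position: [0.5402, -0.1056, 0.2316]
tcp_rot: [1.625, 1.858, -0.678]
contact_force: [-0.6, 0.6, -1.7]
opening: 0.0386
```

Run:
```python
from h import *
delta(*tgt(-.021,-1,.12))
s=snapshot("side");cv2.imwrite("pics/s4.png",cv2.resize(s["pixels"][80:380,180:400,::-1],None,fx=2,fy=2))
s=snapshot("scene");cv2.imwrite("pics/c4.png",cv2.resize(s["pixels"][80:300,180:420,::-1],None,fx=2.5,fy=2.5))
```

```text
t 6.5167 pos [ 0.5402 -0.1056  0.2316] q [ 0.1933  0.0155  1.805  -0.792   1.4405  0.2178] open 0.038635201099411064 F [-0.5563  0.6399 -1.6647]
delta cm [0.5574 0.106  0.656 ] deg [ -0.1013  -0.089  -89.81  ]
target [ 0.5413 -0.1062  0.223 ] tool z now [ 0.0902 -0.7014 -0.707 ]
```

View pics/s4.png

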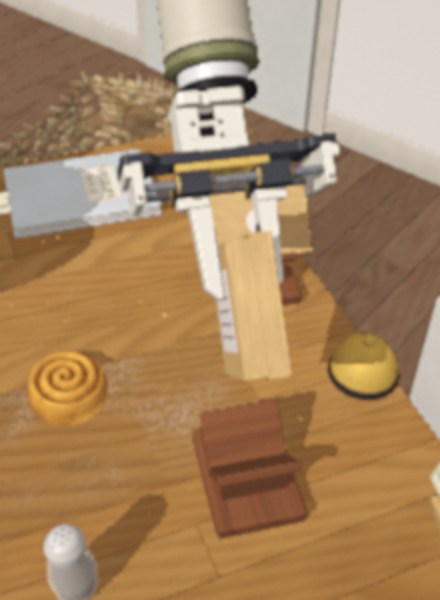

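View pics/c4.png

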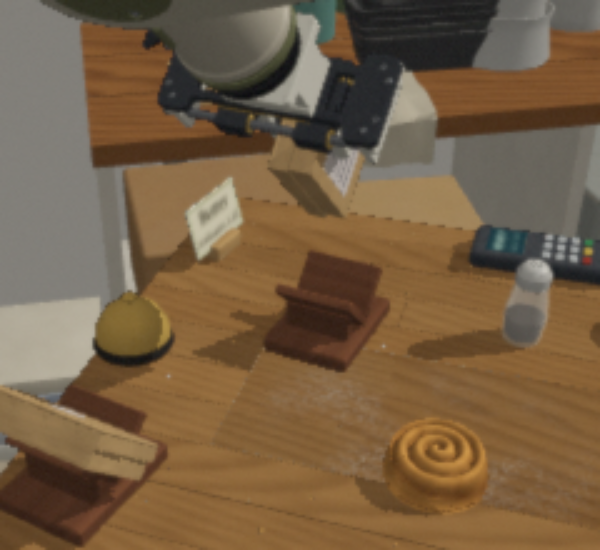

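Emit:
servo_tool(moves=[[0,0,0,0,0,-3],[0,0,0,0,0,-7],[0,0,0,0,0,-12],[0,0,0,0,0,-17],[0,0,0,0,0,-22],[0,0,0,0,0,-27],[0,0,0,0,0,-32],[0,0,0,0,0,-37],[0,0,0,0,0,-42],[0,0,0,0,0,-47],[0,0,0,0,0,-52],[0,0,0,0,0,-57],[0,0,0,0,0,-62],[0,0,0,0,0,-67],[0,0,0,0,0,-72],[0,0,0,0,0,-77],[0,0,0,0,0,-82],[0,0,0,0,0,-87],[0,0,0,0,0,-89.8],[0,0,0,0,0,-89.8]])

```text
clock: 8.28
position: [0.5405, -0.1056, 0.2323]
tcp_rot: [-0.178, 2.851, -1.181]
contact_force: [0.9, 1.3, -2.5]
opening: 0.0389
```

Run:
```python
from h import *
delta(*tgt(-.021,-1,.12))
s=snapshot("side");cv2.imwrite("pics/s5.png",cv2.resize(s["pixels"][150:350,230:380,::-1],None,fx=3,fy=3))
s=snapshot("scene");cv2.imwrite("pics/c5.png",cv2.resize(s["pixels"][80:300,180:420,::-1],None,fx=2.5,fy=2.5))
s=snapshot("wrist");cv2.imwrite("pics/w5.png",s["pixels"][:,:,::-1])
```

```text
t 8.2833 pos [ 0.5405 -0.1056  0.2323] q [ 0.1933  0.0149  1.8043 -0.7921  1.4407 -1.345 ] open 0.03889631898143365 F [ 0.865   1.3066 -2.477 ]
delta cm [-0.0668  0.6095  0.7048] deg [-0.0159 -0.0762 -0.3191]
target [ 0.5413 -0.1062  0.223 ] tool z now [ 0.091  -0.7014 -0.7069]
```

View pics/s5.png

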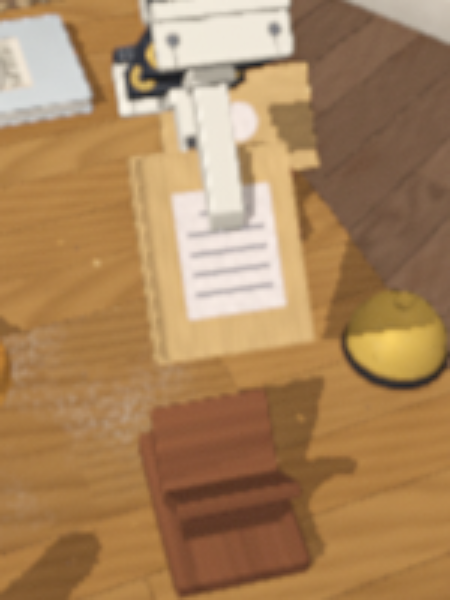

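View pics/c5.png

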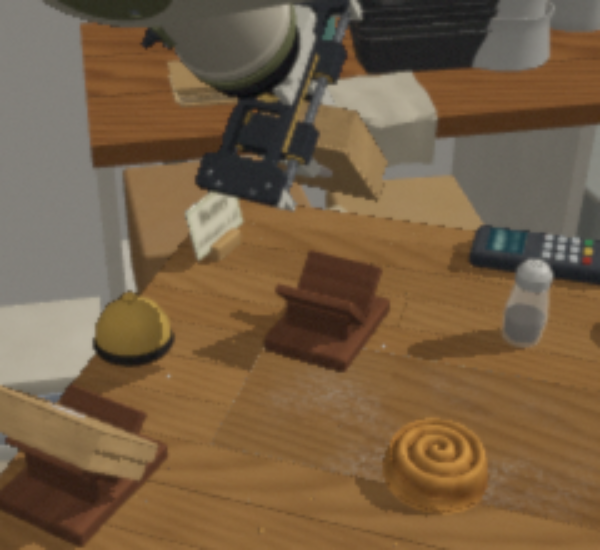

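View pics/w5.png

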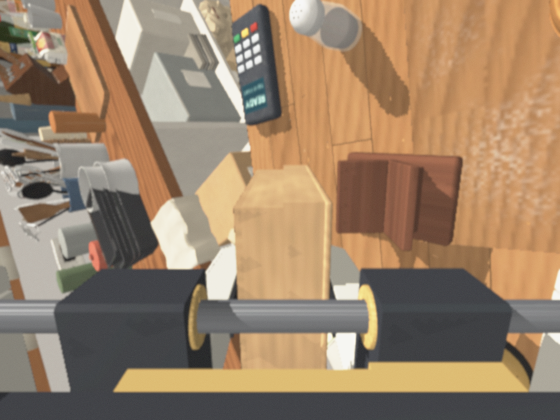

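Run:
```python
from h import *
s=snapshot("side"); st=state(); p=np.array(st["position"])+.0195*bz
z=np.array([(172,195),(270,183),(286,305),(189,320),(160,362),(313,340)])/3+[230,150]
for u in z:
    o,d=ray(s,u); t=np.dot(p-o,bz)/np.dot(d,bz); X=o+t*d-p; print(u,"bx %.1f cy %.1f mm"%(1e3*X@bx,1e3*X@cy))
```

```text
[287.3333 215.    ] bx -11.4 cy -27.1 mm
[320. 211.] bx -10.6 cy 30.1 mm
[325.3333 251.6667] bx 59.2 cy 28.6 mm
[293.     256.6667] bx 59.0 cy -27.8 mm
[283.3333 270.6667] bx 79.3 cy -47.4 mm
[334.3333 263.3333] bx 81.0 cy 41.1 mm
```

Emit:
servo_tool(moves=[[0,1,1,0,0,-0.3],[0,2.3,2.3,0,0,-0.3],[-0.05,3.8,3.9,0,0,-0.3],[-0.05,5.3,5.4,0,0,-0.3],[-0.05,6.6,6.7,0,0,-0.3],[-0.07,7.5,7.6,0,0,-0.3],[-0.07,8.1,8.2,0,0,-0.3],[-0.07,8.4,8.5,0,0,-0.3],[-0.07,8.4,8.5,0,0,-0.3],[-0.07,8.4,8.5,0,0,-0.3]])

```text
clock: 9.32
position: [0.5428, -0.1061, 0.1144]
tcp_rot: [-0.184, 2.85, -1.181]
contact_force: [0.3, 0.0, -2.1]
opening: 0.0389
```

Run:
```python
from h import *
delta(*tgt(-.021,-1))
s=snapshot("side");cv2.imwrite("pics/s6.png",cv2.resize(s["pixels"][150:350,230:380,::-1],None,fx=3,fy=3))
s=snapshot("scene");cv2.imwrite("pics/c6.png",cv2.resize(s["pixels"][100:260,240:400,::-1],None,fx=3.5,fy=3.5))
```

```text
t 9.3167 pos [ 0.5428 -0.1061  0.1144] q [ 0.1918  0.1755  1.8709 -0.8285  1.2811 -1.1811] open 0.038870722532765196 F [ 0.3341  0.024  -2.0869]
delta cm [0.1529 0.8103 0.7946] deg [-0.0313  0.0249 -0.1256]
target [ 0.5413 -0.1062  0.103 ] tool z now [ 0.0928 -0.7014 -0.7067]
```

View pics/s6.png

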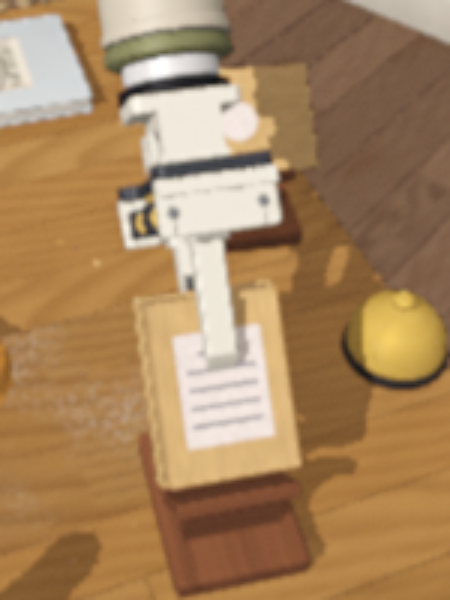

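View pics/c6.png

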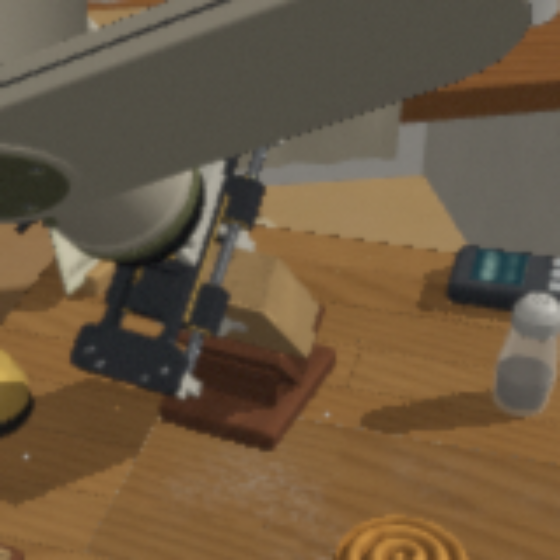

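Emit:
servo_tool(moves=[[0,0.15,0.15,0,0,0],[0,0.3,0.3,0,0,0],[0,0.45,0.45,0,0,0],[0,0.6,0.6,0,0,0],[0,0.6,0.6,0,0,0],[0,0.6,0.6,0,0,0]])

```text
clock: 9.92
position: [0.5422, -0.1061, 0.1051]
tcp_rot: [-0.185, 2.851, -1.181]
contact_force: [-0.2, -1.1, -1.6]
opening: 0.0391
```

Emit:
servo_tool(moves=[[0,0.05,0.05,0,0,0],[0,0.1,0.1,0,0,0],[0,0.14,0.14,0,0,0],[0,0.14,0.14,0,0,0]])

```text
clock: 10.25
position: [0.5424, -0.106, 0.1048]
tcp_rot: [-0.183, 2.85, -1.183]
contact_force: [-7.0, 6.6, 11.8]
opening: 0.0384
```

Emit:
servo_tool(moves=[[0,0,-0.1,0,0,0],[0,0.06,-0.1,0,0,0],[0,0.1,-0.1,0,0,0],[0,0.1,-0.1,0,0,0]])

```text
clock: 10.58
position: [0.5424, -0.105, 0.1039]
tcp_rot: [-0.184, 2.85, -1.182]
contact_force: [-1.2, -0.8, 4.3]
opening: 0.039
```

Run:
```python
from h import *
delta(*tgt(-.021,-1))
s=snapshot("side");cv2.imwrite("pics/s7.png",cv2.resize(s["pixels"][150:350,230:380,::-1],None,fx=3,fy=3))
s=snapshot("scene");cv2.imwrite("pics/c7.png",cv2.resize(s["pixels"][140:260,260:380,::-1],None,fx=5,fy=5))
```

```text
t 10.5833 pos [ 0.5424 -0.105   0.1039] q [ 0.1943  0.1935  1.8734 -0.8331  1.2694 -1.1637] open 0.03895814623958111 F [-1.1825 -0.7932  4.3399]
delta cm [ 0.1312 -0.0076  0.1323] deg [-0.0793  0.0073 -0.1093]
target [ 0.5413 -0.1062  0.103 ] tool z now [ 0.0925 -0.702  -0.7061]
```

View pics/s7.png

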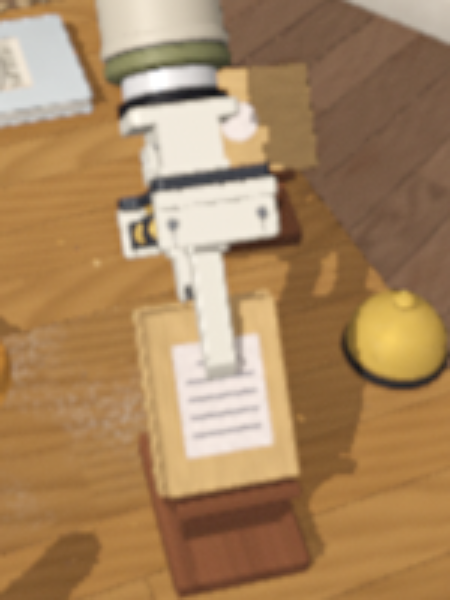

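View pics/c7.png

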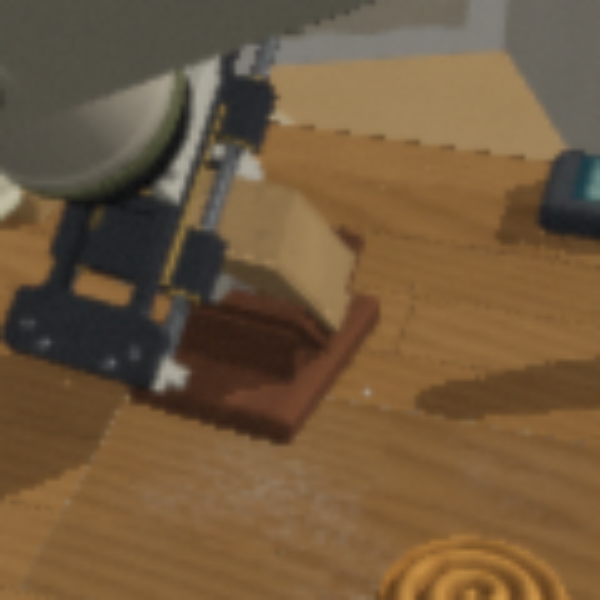

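Emit:
servo_tool(moves=[[0,0,0,0,0,0],[0,0,0,0,0,0],[0,0,0,0,0,0]], grip=0, grip_force=5)

```text
clock: 10.93
position: [0.5424, -0.105, 0.1039]
tcp_rot: [-0.184, 2.85, -1.182]
contact_force: [-0.9, -0.2, 5.5]
opening: 0.0393
```

Emit:
servo_tool(moves=[[0,0,0,0,0,0],[0,0,0,0,0,0],[0,0,0,0,0,0],[0,0,0,0,0,0]], grip=0.5)

```text
clock: 11.27
position: [0.5419, -0.1047, 0.1029]
tcp_rot: [-0.185, 2.851, -1.181]
contact_force: [0.7, 0.6, -0.6]
opening: 0.0465
```

Emit:
servo_tool(moves=[[0,0,0,0,0,0],[0,0,0,0,0,0],[0,0,0,0,0,0],[0,0,0,0,0,0],[0,0,0,0,0,0]], grip=0.75)

```text
clock: 11.68
position: [0.5421, -0.1047, 0.1033]
tcp_rot: [-0.185, 2.851, -1.181]
contact_force: [0.3, -0.6, -0.8]
opening: 0.0691
```

Run:
```python
from h import *
delta(*tgt(-.021,-1))
s=snapshot("side");cv2.imwrite("pics/s8.png",cv2.resize(s["pixels"][150:350,230:380,::-1],None,fx=3,fy=3))
s=snapshot("wrist");cv2.imwrite("pics/w8.png",s["pixels"][:,:,::-1])
```

```text
t 11.6833 pos [ 0.5421 -0.1047  0.1033] q [ 0.1944  0.1938  1.8739 -0.8321  1.2689 -1.1638] open 0.06907226848201091 F [ 0.2646 -0.6127 -0.7686]
delta cm [ 0.1008 -0.0807  0.1102] deg [-0.018  -0.0128 -0.0855]
target [ 0.5413 -0.1062  0.103 ] tool z now [ 0.0921 -0.7013 -0.7069]
```

View pics/s8.png

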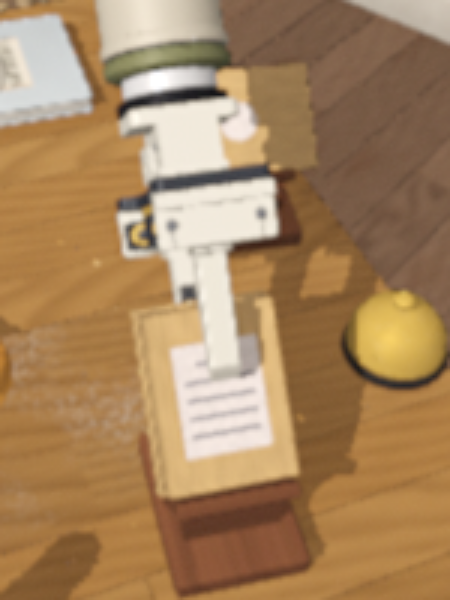

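View pics/w8.png

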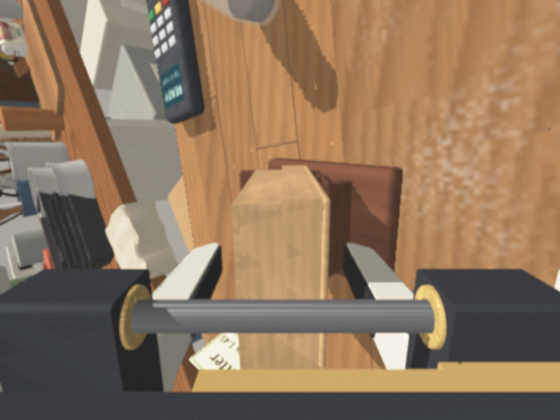

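Released and at rest, with both fingers clear of the box. I'll back out along the tool axis, then look again.

Emit:
servo_tool(moves=[[0,0,-1,0,0,0],[0,0,-2.5,0,0,0],[0,0,-4.5,0,0,0],[0,0,-7,0,0,0],[0,0,-9,0,0,0],[0,-2,-11,0,0,0],[0,-5,-13,0,0,0],[0,-5,-13,0,0,0],[0,-5,-13,0,0,0]])

```text
clock: 12.53
position: [0.5361, -0.0478, 0.2337]
tcp_rot: [-0.181, 2.847, -1.177]
contact_force: [0.9, -0.6, -1.0]
opening: 0.0697
```

Run:
```python
from h import *
delta(*tgt(-.021,-1))
for n in ("side","scene"):
    s=snapshot(n); im=cv2.resize(cv2.cvtColor(s["pixels"],cv2.COLOR_RGB2BGR),None,fx=4,fy=4,interpolation=cv2.INTER_CUBIC)
    T=np.linalg.inv(np.array(s["extrinsics"]))
    P=lambda p:(lambda q:q[:2]/q[2])(K(s)@(T[:3,:3]@p+T[:3,3]))
    u=(4*P(SEAT)).astype(int); x0,y0=max(0,u[0]-280),max(0,u[1]-280)
    cv2.imwrite(f"pics/{n}9.png",im[y0:y0+560,x0:x0+560]); print(n,x0,y0)
    for i in(-60,60):
        for j in(-45,45): print(i,j,(4*P(SEAT+(i*bx+j*cy+19.5*bz)/1000)-[x0,y0]).round())
```

```text
t 12.5333 pos [ 0.5361 -0.0478  0.2337] q [ 0.3004  0.0491  1.7662 -0.7733  1.5113 -1.2737] open 0.06974532589084713 F [ 0.8681 -0.594  -0.9871]
delta cm [ 0.3284  5.0938 13.3821] deg [ 0.0328  0.229  -0.3208]
target [ 0.5413 -0.1062  0.103 ] tool z now [ 0.0962 -0.7001 -0.7075]
side 923 841
-60 -45 [178. 173.]
-60 45 [360. 145.]
60 -45 [215. 428.]
60 45 [398. 394.]
scene 948 470
-60 -45 [335. 238.]
-60 45 [191. 203.]
60 -45 [382. 294.]
60 45 [253. 261.]
```

View pics/side9.png

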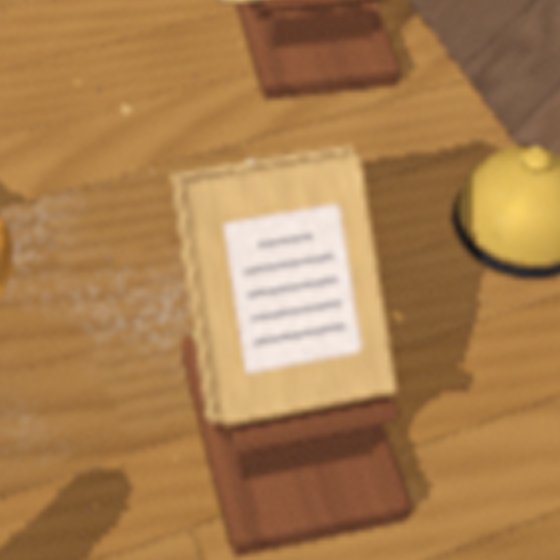

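View pics/scene9.png

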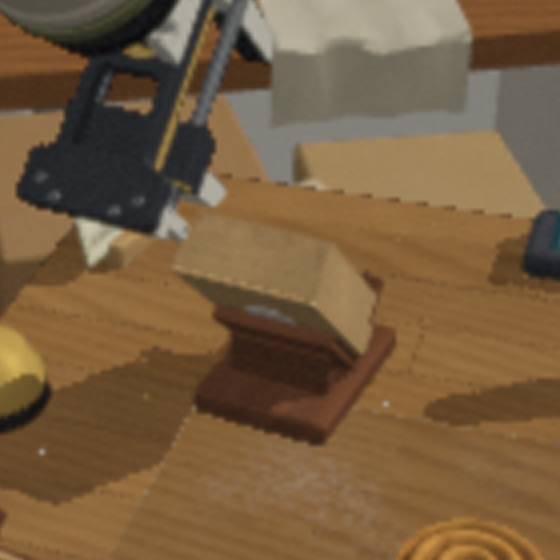

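```bash
python3 -c "
from bench import *
print(job_done(), state()['contact_force'])"
```

```text
the job is handed in; nothing more can be done
the job is handed in; nothing more can be done
```

I turned the tall box over and set it back in its own cradle, with the label facing up and the lid against the sloping back. I then released it, backed the gripper clear, and handed the job in at about 12.6 s. No verdict came back.

**How it went:** I pinched the lid and bottom together at the upper short edge, where the opening read 39 mm. I lifted the box straight up about 13 cm, rolled it 180° about its long axis, lowered it into the V and let go.

**Last checks:**
- **Position:** In the side view, three box corners fell about 1–2 mm from where a seated box should appear, and the fourth (lower left) within about 5 mm. The tool at release was within about 2 mm of the pose where it first gripped the box.
- **Lid:** It looked shut in both the side and scene views, and no gap showed.
- **Robot:** After backing out it read about 1 N, which is sensor noise, with the gripper clear of everything.

**What didn't match exactly:**
- The scene camera put the box about 1–2 px off the side camera's result from the start. That is roughly 2 mm, in line with the stated calibration error.
- While lowering, the box touched the ledge slightly early, with about 15 N of contact. I backed off 1 mm and eased it against the back before releasing.
- I did not re-measure the wide box at the end. The arm's planned path stayed clear of it, and it looked in place in the views taken while placing the box.

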